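Load the take-up core into the film rewinding stand

TASK

Fit the long empty cardboard core into the film rewinding stand (its V rests will carry it meanwhile) and slide the tailstock up until both cones are fully home in the ends of the core, so that the core is carried by the cones, straight and lifted clear of the rests, and stays so when you let go. Leave the short core and the other things on the counter where they are.

Things in the scene. Friction and masses are not known exactly. Their poses are not given: they have to be found in the camera images.
- core: the long cardboard core: a stiff plain tube 140 mm long, 40 mm outside diameter, 30 mm bore open at both ends, about 60 g. It starts lying on the counter. Origin at the middle of the tube, on its axis (20 mm above the counter when lying there); its y axis runs along the tube. Either way round is good
- short_core: a shorter core of the same cardboard and diameter, only 80 mm long, lying on the counter: not wanted, leave it. Origin at its middle, y axis along the tube
- stand: film rewinding stand fixed on the counter: white base 335 mm along its y axis, 90 wide, 12 thick. Origin on the counter, under the middle of a clamped core. The cones' common axis runs along y, 51 mm above the counter. At the -y end a white post, 78 mm high, carries the fixed cone pointing to +y; at the +y end the sliding tailstock carries the other, pointing to -y
- home (a point): where the middle of the core is when fully home, touching only the cones: on the cones' axis, 51 mm above the stand's origin
- rest_mid (a point): where the middle of the core is when laid in the two grey V rests clear of the fixed cone (good to 10 mm along y): 46 mm above the counter, 25 mm from home towards the tailstock. The rests are 10 mm thick, 56 mm wide, 46 mm high, at y = -34 and +52 mm of the stand, with finger room between. Closing the tailstock pushes a core along them onto the fixed cone; both cones lift it 5 mm
- head_tip (a point): centre of the blunt tip of the fixed steel cone, 51 mm above the counter, at y = -55 mm of the stand. Both cones: 14 mm across at the tip, widening to 38 mm over 23 mm, so they stop about 15 mm deep in the core's bore
- tail_tip (a point): centre of the blunt tip of the tailstock's cone, 51 mm above the counter; axes as the stand's
- tail_tab (a point): middle of the top face of the tailstock's grey grip tab, 113 mm above the counter. The tab is an upright block 30 mm wide across the slide, 20 mm along it, 35 mm high, on top of the tailstock's white post (44 mm across, 24 mm along the slide), 38 mm behind the cone's tip. It can be gripped from above or pushed from behind
- tailstock (a joint): travel of the tailstock towards the fixed cone (the stand's -y), in m: 0 is fully open (cone tip at y = +155 mm of the stand), 0.125 the end of the slide, about 0.100 with the long core fully home. It slides stiffly (about 4 N) and stays where it is left
- jug: glass measuring mug, 90 mm across, 100 mm high, with a handle; bystander. Origin at the centre of its underside
- syrup: brown glass syrup bottle, 64 mm across, 190 mm high; bystander. Origin at the centre of its underside
- terminal: grey card terminal with white keys, 150 x 75 x 30 mm, lying on the counter; bystander. Origin at the centre of its underside
Mind the look-alikes: they are no part of the job. Leave any blue or orange look-alike of the core alone.

How it is judged:
At the end, for the whole second after the job is handed in: The long core sits on both cones at rest: its middle within 2.5 mm of the cones' axis across and in height (so lifted off the rests), within 6 mm of the stand's origin along it, its axis within 0.025 rad of theirs, tailstock joint between 0.094 and 0.106 (x of core in the frame of stand between -0.0025 and 0.0025 m and y of core in the frame of stand between -0.006 and 0.006 m and z of core in the frame of stand between 0.0485 and 0.0535 m and angle between the y axis of core and the y axis of stand, either way round below 0.025 rad and value of joint tailstock between 0.094 and 0.106 m and linear speed of core below 0.01 m/s and angular speed of core below 0.1 rad/s); the robot touches nothing.
It fails at once if the short core is moved more than 30 mm (distance of short_core from where it was at the start of the episode above 0.03 m).
It fails at once if the jug, the bottle or the terminal is moved more than 30 mm (distance of any of jug, syrup, terminal from where it was at the start of the episode above 0.03 m).
It also fails if it takes over 51 s, if anything falls off the work surface, if the arm or the gripper's body presses on something with over 40 N, if the wrist force passes 120 N, or if a joint passes its speed limit or range.

ROBOT

A 7-joint arm with a two-finger parallel gripper is mounted at the origin on the work surface. World frame = base frame: x ahead of the robot, y to its left, z up, the work surface at z = 0. Lengths are in m, angles in rad, forces in N, time in s.
With the tool pointing down it reaches from about 0.425 to 0.875 m from the base axis. Payload 4.7 kg.
Tool frame: the origin (TCP) lies midway between the tips of the shut fingers; the grasp point (between the pads) lies 19 mm behind it; z points along the fingers, y is the direction in which the jaws open and shut (so a half turn about z gives the same grasp; the last joint's range is limited). The gripper opens to 87 mm and grips with 3 to 60 N. Pads are 19 mm wide; open, the fingers measure 117 mm over their backs; the gripper's body (75 mm by 190 mm) begins 51 mm behind the grasp point.
Start: joints at [-1.274, 0.321, -0.07, 1.45, 0.023, 1.371, -0.057], TCP at [0.181, 0.624, 0.223] pointing down, gripper open.
Joint ranges: [-2.86, 2.86], [-0.3, 2.09], [-1.38, 1.24], [0.06, 2.45], [-1.56, 4.7], [0.09, 2.05], [-2.69, 2.69]. Speed limits (rad/s): [2.57, 2.57, 3.14, 3.14, 3.14, 3.14, 3.14].

INTERFACE

Orientations are given as a rotation vector (axis times angle).
In Python, from bench import get_state, eyes, job gives the robot as it stands. The module is installed in compiled form; this text tells all that it offers.
- The arm moves only by the shell command python3 -m jog 'ROWS' [FORCE]. ROWS is JSON, a list that holds one entry, the list of rows, each a list of 5 numbers: the opening, from 0 (shut) to 1 (fully open), then the shift along the tool's x, y, z in units of 40 mm (1.0 is 40 mm), then the turn about the tool's z in units of 5 degrees (1.0 is 5 degrees). In form: [[[jaw, dx, dy, dz, turn], ...]]. A call has 1 to 10 rows; each row shifts and turns the commanded pose from where the row before left it, along the tool's axes as they then stand; what a row does not reach is not made up. A row lasts 1/8 s, in which the tool goes at most 62.5 mm and 10.7 degrees, less where a joint would pass 70% of its speed; a pose out of reach is approached as far as the arm can. A call is refused whole if a number of a shift passes 1 or a number of a turn 1, either way. A call with a gripper value outside its range is refused whole. The fingers move at their own pace and stop on an object; FORCE is the grip in N (left out, the last holds). Time passes only in rows, so rows that do not move let the fingers close. It gives the time, the measured TCP pose, the force and the opening at its end, in the units of the state.
- get_state(): the state, without advancing time (a new reading comes with each control period).
- eyes.get_image(name): name is "side" or "top"; returns (picture, depth): 420x560x3 uint8, red, green, blue; 420x560 float32, m along the optical axis (not along the pixel's ray), 0 where there is no reading.
- eyes.camera_params(name): a dict with "camera_matrix" (3x3 intrinsics, pixels), "k1" (the pictures are not rectified: a ray, as slopes to the right and down, at radius r is drawn at 1 + k1 r^2 times it, then the intrinsics apply), "pose" (4x4, takes a point from camera to world coordinates). Camera axes: x right, y down, z forward; pixel columns grow to the right and rows downward; lengths in m; the calibration is good to about 2 mm. A picture is of the moment at which its call begins. camera_params takes no time and is no camera call.
- job.close_job(): hands the job in, once; it reports no verdict.
The state is a dict: "time": time; "joint_positions": joint angles; "qd": joint speeds; "joint_torque": joint torques, N m; "position": TCP position; "tool_rot": TCP orientation; "ft_force": force on the tool from outside, world axes, zero at the start; "torque": the same for the moment, N m; "grip_width": opening from 0.0 (shut) to 1.0 (fully open).
Only numpy, scipy, OpenCV 4.12 (cv2) and the standard library are available. Lean on these libraries where they do the work, as an engineer would, in place of code of your own. Each camera call takes 0.05 s, during which the arm holds its last target. There are 200 camera calls.

## Working session

There is one attempt and no reset: what is moved stays moved. The work goes in short steps, Python scripts to look and compute and a shell command to move; the robot and the scene stay as the last step left them, time stands still between calls to the robot, and variables do not carry over. Pictures are saved under pics/ and viewed, about 8 in all and at most 12, crops included, and the job is handed in when it is done.

```bash
mkdir -p pics
cat > h.py <<'E'
import numpy as np, cv2
from bench import get_state, eyes, job
def snap(n,f):
    im,d=eyes.get_image(n); cv2.imwrite(f'pics/{f}.png',im[:,:,::-1]); np.save(f'pics/{f}.npy',d); return im,d
def pts(n,uv,d):
    """world points of pixels uv (N,2) at depths d"""
    p=eyes.camera_params(n); K=np.array(p['camera_matrix'],float); T=np.array(p['pose'])
    s=cv2.undistortPoints(np.array(uv,float).reshape(-1,1,2),K,np.array([p['k1'],0,0,0.])).reshape(-1,2)
    c=np.c_[s,np.ones(len(s))]*np.array(d).reshape(-1,1)
    return c@T[:3,:3].T+T[:3,3]
def cloud(n,d):
    v,u=np.mgrid[:d.shape[0],:d.shape[1]]
    return pts(n,np.c_[u.ravel(),v.ravel()],d.ravel()).reshape(*d.shape,3)
def ray(n,uv,z):
    a=pts(n,uv,np.ones(len(uv)));o=np.array(eyes.camera_params(n)['pose'])[:3,3]
    r=a-o; return o+r*((z-o[2])/r[:,2])[:,None]
E
python3 - <<'E'
from h import *
for n in('top','side'):
    snap(n,n+'0'); print(eyes.camera_params(n))
s=get_state(); print(s['time'],s['position'],s['tool_rot'],s['ft_force'])
E
```

```text
{'camera_matrix': array([[480.94946709,   0.        , 284.08286387],
       [  0.        , 480.94946709, 209.26617661],
       [  0.        ,   0.        ,   1.        ]]), 'k1': 0.002360984619052133, 'pose': array([[-0.00610571, -0.98150615,  0.19133319,  0.10400127],
       [-0.99987472,  0.00878656,  0.01316616, -0.01279239],
       [-0.01460382, -0.19122883, -0.98143684,  1.67576359],
       [ 0.        ,  0.        ,  0.        ,  1.        ]])}
{'camera_matrix': array([[451.38759864,   0.        , 283.7340857 ],
       [  0.        , 451.38759864, 215.07044358],
       [  0.        ,   0.        ,   1.        ]]), 'k1': -0.12039032792865507, 'pose': array([[ 0.861737  , -0.37623258,  0.34037976,  0.01033828],
       [-0.50701075, -0.66331152,  0.55041615, -0.66150866],
       [ 0.01869333, -0.64689016, -0.76235404,  1.00826075],
       [ 0.        ,  0.        ,  0.        ,  1.        ]])}
0.1 [0.18129817 0.62368305 0.22156858] [-4.42650717e-01 -3.11014924e+00  2.73696595e-03] [ 0.35976413  0.40791144 -0.50144971]
```

View pics/top0.png

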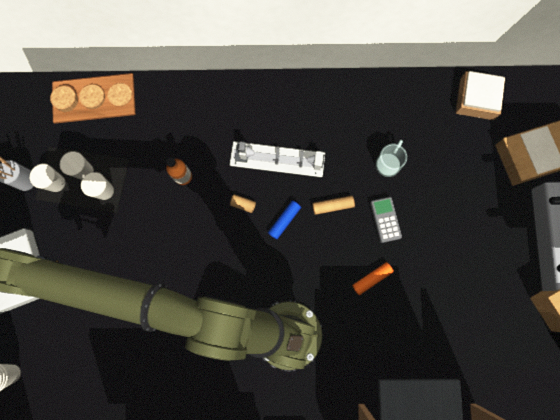

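View pics/side0.png

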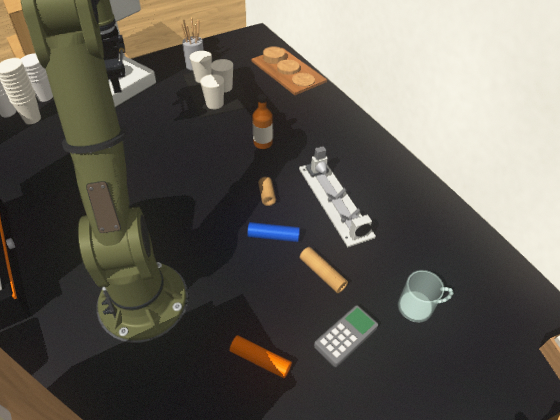

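The top view shows the long core at (333,205), the short core at (243,203), the blue and orange decoys, and the stand at (278,158). The side view puts the tailstock at the stand's far end, (320,160), and the fixed post at (360,228). Next I'll measure them.

```bash
cat > m.py <<'E'
from h import *
def measure(tag):
    im=cv2.imread(f'pics/{tag}.png'); d=np.load(f'pics/{tag}.npy'); C=cloud('top',d)
    hsv=cv2.cvtColor(im,cv2.COLOR_BGR2HSV)
    return im,hsv,d,C
if __name__=='__main__':
    im,hsv,d,C=measure('top0')
    X,Y,Z=C[...,0],C[...,1],C[...,2]
    m=cv2.inRange(hsv,(8,70,90),(22,200,255)); m[:180]=0;m[240:]=0;m[:,:220]=0;m[:,370:]=0
    n,l,st,_=cv2.connectedComponentsWithStats(m)
    for i in range(1,n):
        if st[i,4]<60: continue
        k=(l==i); v,u=np.nonzero(k)
        r=ray('top',np.c_[u,v],0.03)
        rc=cv2.minAreaRect(r[:,:2].astype(np.float32)); print('core',st[i],rc,'z',np.percentile(Z[k],[5,50,95]))
        P=C[k]; print(' cloud',cv2.minAreaRect(P[:,:2].astype(np.float32)))
    # stand
    roi=np.zeros(d.shape,bool); roi[130:185,222:335]=1
    for lo,hi in((.006,.018),(.03,.055),(.07,.088),(.095,.125)):
        k=(roi&(Z>lo)&(Z<hi)&(d>0)).astype(np.uint8)
        n,l,st,_=cv2.connectedComponentsWithStats(k)
        for i in range(1,n):
            if st[i,4]>=12:
                P=C[l==i]; print(lo,st[i],P.mean(0).round(4),cv2.minAreaRect(P[:,:2].astype(np.float32)))
    k=roi&(hsv[...,2]>60)&(d>0)&(Z>.004); print('all',cv2.minAreaRect(C[k][:,:2].astype(np.float32)))
    k=roi&(hsv[...,2]>60)&(d>0)&(abs(Z-.012)<.006); print('base',k.sum(),cv2.minAreaRect(C[k][:,:2].astype(np.float32)))
    k=(d>0)&(hsv[...,2]<30); print('counter z',np.median(Z[240:260,150:250]))
    big=cv2.resize(im[120:240,220:420],None,fx=4,fy=4,interpolation=cv2.INTER_CUBIC); cv2.imwrite('pics/c0.png',big)
E
python3 m.py
```

```text
core [231 195  25  18 263] ((0.4463292360305786, 0.15510764718055725), (0.0876186192035675, 0.04143638536334038), 70.76640319824219) z [0.00963473 0.0366092  0.04426868]
 cloud ((0.45079660415649414, 0.15829575061798096), (0.09230533242225647, 0.041911277920007706), 69.16737365722656)
core [313 196  42  19 493] ((0.4390011727809906, -0.163509339094162), (0.04195675253868103, 0.1468084305524826), 10.476539611816406) z [0.01371258 0.03684567 0.04478716]
 cloud ((0.3159911036491394, -0.07945717871189117), (0.12549160420894623, 0.42636528611183167), 56.14242935180664)
0.006 [ 228  141   97   38 1374] [0.6074 0.0331 0.0125] ((0.6136696934700012, 0.03248007595539093), (0.3500618040561676, 0.10380898416042328), 80.82080841064453)
0.03 [235 149  13  13  53] [0.615  0.1635 0.0368] ((0.6167903542518616, 0.16569849848747253), (0.055130310356616974, 0.03158716857433319), 48.149635314941406)
0.03 [277 148   3   6  16] [0.6362 0.0292 0.0412] ((0.6356357336044312, 0.02945522964000702), (0.00732414610683918, 0.019033070653676987), 89.25127410888672)
0.03 [301 151   3   7  18] [ 0.6224 -0.0554  0.039
[... 472 characters left out ...]
.1444 0.0772] ((0.6244117617607117, 0.14252276718616486), (0.022844063118100166, 0.04676952585577965), 52.76372146606445)
0.07 [313 152  12  15 116] [ 0.5922 -0.1125  0.0781] ((0.5923235416412354, -0.11126791685819626), (0.03514903038740158, 0.0511881485581398), 80.77276611328125)
0.095 [239 142   7  10  61] [0.6278 0.15   0.1116] ((0.6292884349822998, 0.15033049881458282), (0.020101681351661682, 0.030949531123042107), 85.84200286865234)
all ((0.615369439125061, 0.03383840620517731), (0.3413012623786926, 0.09886899590492249), 82.42764282226562)
base 1363 ((0.6135121583938599, 0.033823415637016296), (0.3405541479587555, 0.09608404338359833), 82.61152648925781)
counter z 0.00037802517532825597
```

View pics/c0.png

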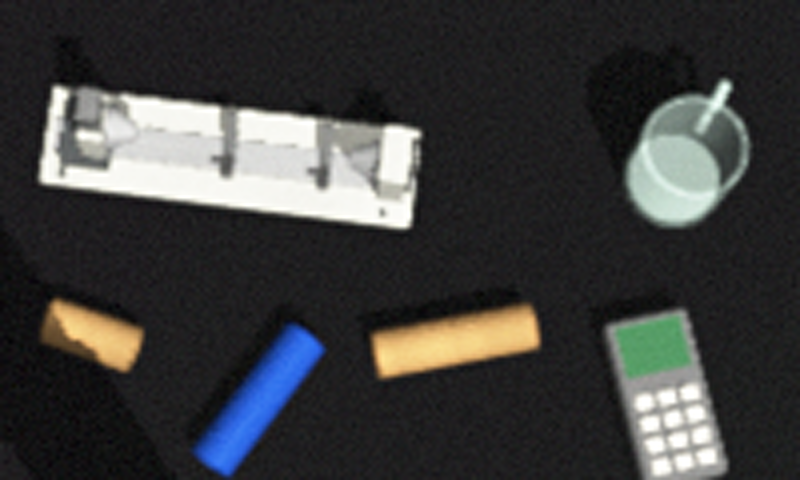

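Estimates: the core is at (0.441,-0.164) with its y axis 10.5° off world y. The stand origin is at about (0.6055,-0.0195), with its y axis 7.5° towards +x. The tab position puts the tailstock near joint 0.022. I'll turn first, then travel around the base.

```bash
cat > go.py <<'E'
import sys
from h import *
from scipy.spatial.transform import Rotation as Ro
def go(x,y,z,ydeg):
    s=get_state(); R=Ro.from_rotvec(s['tool_rot']).as_matrix(); a=np.degrees(np.arctan2(R[1,1],R[0,1]))
    t=((a-ydeg+90)%180-90)/5
    d=R.T@(np.array([x,y,z])-s['position'])/.04
    print('t',round(s['time'],2),'pos',s['position'].round(4),'yaw',a.round(2),'tilt',np.degrees(np.arccos(-R[2,2])).round(2),'turn',t.round(2),'d',d.round(2),'F',s['ft_force'].round(1),'w',round(s['grip_width'],3),'q',np.round(s['joint_positions'],2))
go(*map(float,sys.argv[1:]))
E
python3 -m jog '[[[1,0,0,0,1],[1,0,0,0,1],[1,0,0,0,1],[1,0,0,0,1],[1,0,0,0,1],[1,0,0,0,1],[1,0,0,0,1],[1,0,0,0,1],[1,0,0,0,1],[1,0,0,0,1]]]' 40
python3 -m jog '[[[1,0,0,0,1],[1,0,0,0,1],[1,0,0,0,0.7],[1,-0.2,1,0,0],[1,-0.2,1,0,0],[1,-1,1,0,0],[1,-1,1,0,0],[1,-1,1,0,0]]]'
python3 go.py 0.441 -0.1645 0.12 10.5
```

```text
time: 1.35
position: [0.1813, 0.6239, 0.2219]
tool_rot: [1.719, 2.629, -0.002]
ft_force: [-0.3, -0.8, -0.0]
grip_width: 1.001
time: 2.35
position: [0.4037, 0.5248, 0.222]
tool_rot: [2.013, 2.412, -0.001]
ft_force: [1.0, 0.1, 0.5]
grip_width: 0.996
t 2.35 pos [0.4037 0.5248 0.222 ] yaw 10.31 tilt 0.05 turn -0.04 d [-17.12  -2.16   2.56] F [1.  0.1 0.5] w 0.996 q [-1.1   0.35  0.18  1.43 -0.06  1.38 -0.73]
```

```bash
python3 -m jog '[[[1,-1,0,0,0],[1,-1,0,0,0],[1,-1,0,0,0],[1,-1,0,0,0],[1,-1,0,0,0],[1,-1,0,0,0],[1,-1,0,0,0],[1,-1,0,0,0],[1,-1,0,0,0],[1,-1,0,0,0]]]' | grep -v rot
python3 -m jog '[[[1,-1,0,0,0],[1,-1,0,0,0],[1,-1,0,0,0],[1,-1,0,0,0],[1,-1,-0.7,0,0],[1,-1,-0.7,0,0.0],[1,-1,-0.7,0,0],[1,0,0,0.8,0],[1,0,0,0.8,0],[1,0,0,0,0]]]' |grep -v rot
python3 go.py 0.441 -0.1645 0.12 10.5
python3 -c "
from h import *
snap('side','side1');snap('top','top1')
im=cv2.imread('pics/side1.png')[100:380,180:460];cv2.imwrite('pics/s1c.png',cv2.resize(im,None,fx=2,fy=2))"
```

```text
time: 3.6
position: [0.4739, 0.1312, 0.2223]
ft_force: [0.2, 0.1, -0.1]
grip_width: 1.002
time: 4.85
position: [0.4392, -0.1576, 0.1565]
ft_force: [-0.4, 0.2, 0.8]
grip_width: 1.004
t 4.85 pos [ 0.4392 -0.1576  0.1565] yaw 10.27 tilt 0.29 turn -0.05 d [-0.18  0.02  0.91] F [-0.4  0.2  0.8] w 1.004 q [-0.48 -0.06  0.76  1.99  0.04  1.19  0.44]
```

View pics/s1c.png

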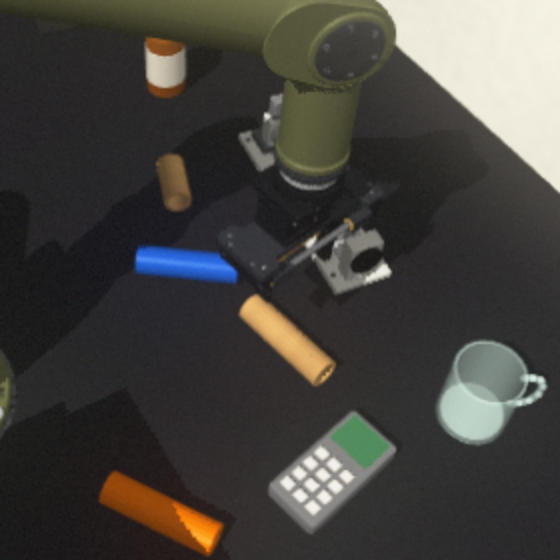

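The jaws hang above the core, which lies at about (285,340) in this crop, or (323,270) in the full side picture. I'll check its position from the side view before going down.

Run:
```python
from h import *
im=cv2.imread('pics/side0.png'); hsv=cv2.cvtColor(im,cv2.COLOR_BGR2HSV)
m=cv2.inRange(hsv,(8,70,90),(24,220,255)); k=np.zeros_like(m); k[240:300,295:355]=m[240:300,295:355]
n,l,st,_=cv2.connectedComponentsWithStats(k); i=1+st[1:,4].argmax(); v,u=np.nonzero(l==i)
r=ray('side',np.c_[u,v],.02); print(st[i],cv2.minAreaRect(r[:,:2].astype(np.float32)))
c=cv2.minAreaRect(np.c_[u,v].astype(np.float32));print(c,ray('side',[c[0]],.02))
C=cloud('side',np.load('pics/side0.npy'))[l==i]; top=C[C[:,2]>.036]; print(len(top),top.mean(0),cv2.minAreaRect(top[:,:2].astype(np.float32)))
```

```text
[299 247  49  46 880] ((0.44614091515541077, -0.15655942261219025), (0.04710345342755318, 0.15936797857284546), 10.283241271972656)
((322.8773498535156, 269.1792297363281), (56.576576232910156, 15.91024398803711), 42.51044845581055) [[ 0.44653528 -0.1586924   0.02      ]]
521 [ 0.44170237 -0.16548087  0.04446688] ((0.26698973774909973, -0.4066198468208313), (0.7135579586029053, 0.11911376565694809), 54.27954864501953)
```

```bash
python3 -m jog '[[[1,-0.14,0.08,0.8,0.05],[1,0,0,0.8,0],[1,0,0,0.8,0],[1,0,0,0.8,0],[1,0,0,0.5,0],[1,0,0,0,0]]]' 25|grep -v rot
python3 go.py 0.443 -0.163 0.005 10.5
```

```text
time: 5.7
position: [0.4457, -0.1627, 0.0105]
ft_force: [0.5, 1.0, 0.5]
grip_width: 0.996
t 5.7 pos [ 0.4457 -0.1627  0.0105] yaw 10.09 tilt 0.07 turn -0.08 d [ 0.   -0.07  0.14] F [0.5 1.  0.5] w 0.996 q [-0.42  0.22  0.77  2.12 -0.2   0.88  0.65]
```

```bash
python3 -m jog '[[[1,0,-0.07,0.15,-0.08],[0,0,0,0,0],[0,0,0,0,0],[0,0,0,0,0],[0,0,0,0,0],[0,0,0,0,0],[0,0,0,0,0]]]' 25|grep -v rot
python3 go.py 0.443 -0.163 0.12 10.5
```

```text
time: 6.58
position: [0.4429, -0.1633, 0.0046]
ft_force: [0.2, 0.0, 0.5]
grip_width: 0.454
t 6.58 pos [ 0.4429 -0.1633  0.0046] yaw 10.45 tilt 0.01 turn -0.01 d [ 0.01  0.   -2.89] F [0.2 0.  0.5] w 0.454 q [-0.41  0.22  0.77  2.13 -0.21  0.86  0.66]
```

Gripped: the opening of 0.454 is 39.5 mm, which matches the core. Next I'll lift it and turn it to the stand's direction.

```bash
python3 -m jog '[[[0,0,0,-0.4,0],[0,0,0,-0.8,0],[0,0,0,-0.8,0],[0,0,0,-0.8,0.9],[0,0,0,-0.6,0.9],[0,0,0,0,0.9],[0,0,0,0,0.9],[0,0,0,0,0]]]' 25|grep -v rot
python3 go.py 0.6088 0.0053 0.14 -7.5
```

```text
time: 7.58
position: [0.4429, -0.1636, 0.1414]
ft_force: [0.7, 0.7, -0.8]
grip_width: 0.456
t 7.58 pos [ 0.4429 -0.1636  0.1414] yaw -7.53 tilt 0.07 turn -0.01 d [4.73 3.56 0.04] F [ 0.7  0.7 -0.8] w 0.456 q [-0.5  -0.03  0.8   2.01  0.02  1.15  0.16]
```

Run:
```python
from h import *
# stand from both clouds, in provisional stand frame
o=np.array([.6055,-.0195]); a=np.radians(7.5); Y=np.array([np.sin(a),np.cos(a)]); X=np.array([np.cos(a),-np.sin(a)])
for n in('top','side'):
    C=cloud(n,np.load(f'pics/{n}0.npy')).reshape(-1,3); P=np.c_[(C[:,:2]-o)@X,(C[:,:2]-o)@Y,C[:,2]]
    P=P[(abs(P[:,0])<.08)&(abs(P[:,1])<.25)]
    def rep(t,k):
        Q=P[k]; 
        if len(Q)>8: print(n,t,len(Q),'x',np.percentile(Q[:,0],[3,50,97]).round(4),'y',np.percentile(Q[:,1],[3,50,97]).round(4),'z',np.median(Q[:,2]).round(4))
    z=P[:,2]; y=P[:,1]
    rep('tab',(z>.106)&(z<.12)); rep('posttop',(z>.072)&(z<.084)&(y<-.05))
    b=(z>.006)&(z<.018); rep('base',b)
    for lo in(-.15,-.02,.07): 
        Q=P[b&(y>lo)&(y<lo+.05)]; print('  base slice',lo,np.percentile(Q[:,0],[2,98]).round(4))
    rep('rest-',(z>.03)&(z<.05)&(abs(y+.034)<.015)); rep('rest+',(z>.03)&(z<.05)&(abs(y-.052)<.015))
im,d=snap('side','side2'); cv2.imwrite('pics/s2c.png',cv2.resize(im[90:340,180:460,::-1],None,fx=2.4,fy=2.4))
```

```text
top tab 51 x [-0.0132  0.001   0.0153] y [0.162  0.1713 0.1807] z 0.1131
top posttop 100 x [-0.0233 -0.0007  0.0234] y [-0.1087 -0.0948 -0.0812] z 0.0778
top base 1669 x [-0.0637 -0.0082  0.0637] y [-0.1921  0.038   0.2166] z 0.0117
  base slice -0.15 [-0.0784  0.0771]
  base slice -0.02 [-0.0688  0.0638]
  base slice 0.07 [-0.0461  0.0574]
top rest- 29 x [-0.0252  0.0163  0.0301] y [-0.0384 -0.0339 -0.0297] z 0.0402
top rest+ 28 x [-0.0279  0.0169  0.0313] y [0.0474 0.0526 0.0569] z 0.0416
side tab 67 x [-0.0086  0.0052  0.02  ] y [0.1636 0.1705 0.1828] z 0.1142
side posttop 175 x [-0.0202  0.003   0.0274] y [-0.1083 -0.0948 -0.0795] z 0.0793
side base 1746 x [-0.0513 -0.0133  0.0593] y [-0.1825  0.0231  0.1959] z 0.0138
  base slice -0.15 [-0.0736  0.072 ]
  base slice -0.02 [-0.0407  0.0477]
  base slice 0.07 [-0.0398  0.0487]
side rest- 51 x [-0.025   0.0204  0.0347] y [-0.0372 -0.0321 -0.0263] z 0.0389
side rest+ 48 x [-0.0252  0.021   0.0352] y [0.0482 0.0532 0.0608] z 0.0406
```

View pics/s2c.png

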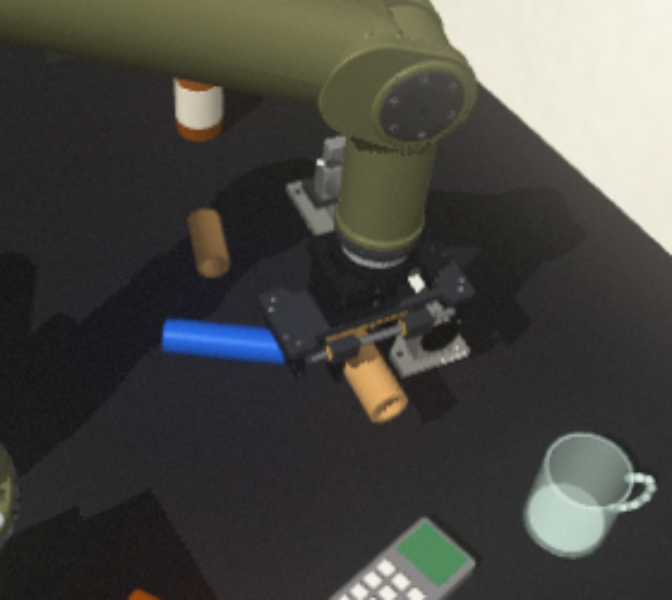

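The core hangs level in the jaws, with its near end at about (388,402) in the crop. I'll check how it sits along its axis while moving it over the rests.

```bash
python3 - <<'E'
from h import *
uv=[[388/2.4+180,404/2.4+90]]; p=ray('side',uv,.157)[0]; s=get_state()['position']
a=np.radians(7.5); print(p,'along',(p[:2]-s[:2])@[np.sin(a),np.cos(a)],'across',(p[:2]-s[:2])@[np.cos(a),-np.sin(a)])
E
python3 -m jog '[[[0,0.8,0.6,0,0],[0,0.8,0.6,0,0],[0,0.8,0.6,0,0],[0,0.8,0.6,0,0],[0,0.8,0.6,0,0],[0,0.7,0.6,0,0],[0,0,0,0,0],[0,0,0,0,0]]]' 25|grep -v rot
python3 go.py 0.6114 0.005 0.035 -7.7
```

```text
[ 0.44019311 -0.2252152   0.157     ] along -0.06147919039387283 across 0.005436204289821707
time: 8.62
position: [0.6098, 0.0032, 0.1404]
ft_force: [0.8, 0.2, 0.1]
grip_width: 0.451
t 8.62 pos [0.6098 0.0032 0.1404] yaw -7.54 tilt 0.08 turn 0.03 d [0.05 0.04 2.64] F [0.8 0.2 0.1] w 0.451 q [-0.6   0.33  0.67  1.68 -0.22  1.2  -0.01]
```

```bash
python3 -m jog '[[[0,0,0.04,0.7,0.03],[0,0,0,0.7,0],[0,0,0,0.6,0],[0,0,0,0.4,0],[0,0,0,0.2,0],[0,0,0,0.08,0],[0,0,0,0,0]]]' 25|grep -v rot
python3 go.py 0.6114 0.005 0.0306 -7.7
python3 -c "
from h import *
im,d=snap('side','side3'); cv2.imwrite('pics/s3c.png',cv2.resize(im[130:270,270:410,::-1],None,fx=4,fy=4))"
```

```text
time: 9.5
position: [0.6123, 0.0038, 0.0339]
ft_force: [-0.4, 0.5, -0.9]
grip_width: 0.455
t 9.5 pos [0.6123 0.0038 0.0339] yaw -7.7 tilt 0.05 turn -0.0 d [ 0.03 -0.03  0.08] F [-0.4  0.5 -0.9] w 0.455 q [-0.56  0.46  0.63  1.77 -0.31  1.02  0.05]
```

View pics/s3c.png

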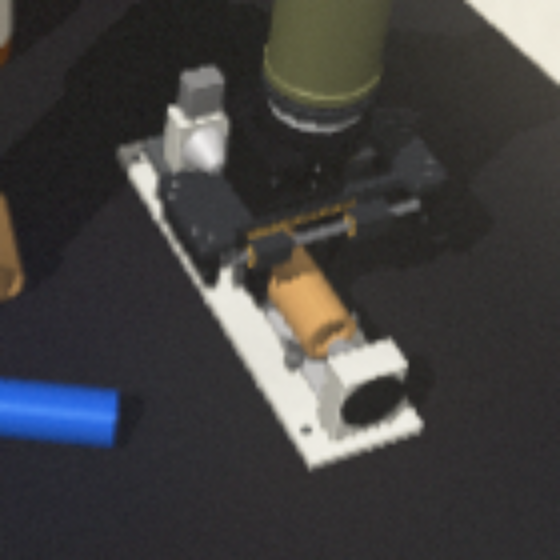

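The core lies over the -y rest, with its end at about (330,345), short of the head post. I'll lower the last few millimetres and let go.

```bash
python3 -m jog '[[[0,0,0,0.06,0],[0,0,0,0.03,0],[0,0,0,0,0]]]' 25|grep -v rot
python3 -m jog '[[[0.7,0,0,0,0],[0.8,0,0,0,0],[0.8,0,0,0,0],[0.8,0,0,-0.3,0],[0.8,0,0,-0.8,0],[0.8,0,0,-0.8,0],[0.8,0,0,-0.8,0],[0.8,0,0,-0.8,0],[0.8,0,0,0,0]]]' 25|grep -v rot
python3 go.py 0.630 0.150 0.091 -7.7
python3 - <<'E'
from h import *
im,d=snap('side','side4'); cv2.imwrite('pics/s4c.png',cv2.resize(im[130:270,270:410,::-1],None,fx=4,fy=4))
E
```

```text
time: 9.93
position: [0.6121, 0.004, 0.0309]
ft_force: [-1.8, 0.6, 6.5]
grip_width: 0.456
time: 11.05
position: [0.6139, 0.0036, 0.1736]
ft_force: [0.0, 0.4, -1.2]
grip_width: 0.8
t 11.05 pos [0.6139 0.0036 0.1736] yaw -7.72 tilt 0.37 turn -0.0 d [ 3.68 -0.11  2.07] F [ 0.   0.4 -1.2] w 0.8 q [-0.61  0.31  0.69  1.64 -0.21  1.26 -0.02]
```

View pics/s4c.png

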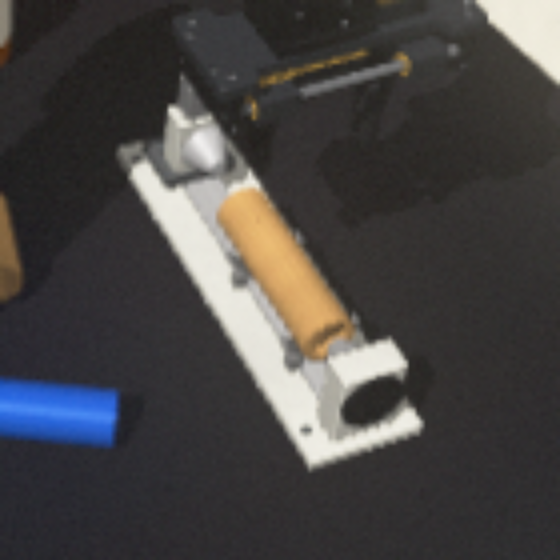

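The core lies in both V rests, from (237,200) to (330,340), lined up with the cones. Next I'll grip the tab.

```bash
python3 -m jog '[[[1,0.7,0,0,0],[1,1,0,0,0],[1,1,-0.1,0,0],[1,1,0,0,0],[1,0,0,0,0],[1,0,0,0,0]]]' 50|grep -v rot
python3 go.py 0.6308 0.1496 0.086 -7.7
```

```text
time: 11.85
position: [0.6271, 0.1501, 0.1687]
ft_force: [0.5, -1.1, -0.4]
grip_width: 0.999
t 11.85 pos [0.6271 0.1501 0.1687] yaw -7.72 tilt 0.13 turn -0.0 d [0.   0.1  2.07] F [ 0.5 -1.1 -0.4] w 0.999 q [-0.76  0.38  0.62  1.55 -0.23  1.28 -0.24]
```

```bash
python3 -m jog '[[[1,0,0.1,0.6,0],[1,0,0,0.6,0],[1,0,0,0.5,0],[1,0,0,0.35,0],[0,0,0,0,0],[0,0,0,0,0],[0,0,0,0,0],[0,0,0,0,0],[0,0,0,0,0],[0,0,0,0,0]]]' 50|grep -v rot
python3 go.py 0.6308 0.1496 0.086 -7.7
```

```text
time: 13.1
position: [0.6317, 0.1506, 0.0879]
ft_force: [0.6, 0.4, 1.0]
grip_width: 0.401
t 13.1 pos [0.6317 0.1506 0.0879] yaw -7.7 tilt 0.01 turn 0.0 d [-0.03 -0.02  0.05] F [0.6 0.4 1. ] w 0.401 q [-0.73  0.46  0.59  1.63 -0.28  1.14 -0.21]
```

```bash
python3 -m jog '[[[0,0,0,0,0],[0,0,0,0,0]]]' 50|grep -v rot
```

```text
time: 13.35
position: [0.6323, 0.1506, 0.0879]
ft_force: [3.4, -0.0, -2.2]
grip_width: 0.339
```

```bash
python3 -m jog '[[[0,-0.1,0,0,0],[0,-0.2,0,0,0],[0,-0.2,0,0,0],[0,-0.2,0,0,0],[0,-0.2,0,0,0],[0,-0.2,0,0,0],[0,-0.2,0,0,0],[0,0,0,0,0]]]' 50|grep -v rot
python3 -m jog '[[[0,-0.2,0,0,0],[0,-0.1,0,0,0],[0,-0.1,0,0,0],[0,0,0,0,0]]]' 50|grep -v rot
python3 go.py 0.6206 0.0723 0.0879 -7.7
python3 - <<'E'
from h import *
im,d=snap('side','side5'); cv2.imwrite('pics/s5c.png',cv2.resize(im[130:270,270:410,::-1],None,fx=4,fy=4))
E
```

```text
time: 14.35
position: [0.6252, 0.0994, 0.0879]
ft_force: [3.9, 1.5, -1.5]
grip_width: 0.342
time: 14.85
position: [0.6231, 0.0841, 0.0879]
ft_force: [3.6, 3.0, -2.4]
grip_width: 0.341
t 14.85 pos [0.6231 0.0841 0.0879] yaw -7.67 tilt 0.09 turn 0.01 d [-0.3  -0.02 -0.  ] F [ 3.6  3.  -2.4] w 0.341 q [-0.67  0.42  0.62  1.68 -0.27  1.12 -0.11]
```

View pics/s5c.png

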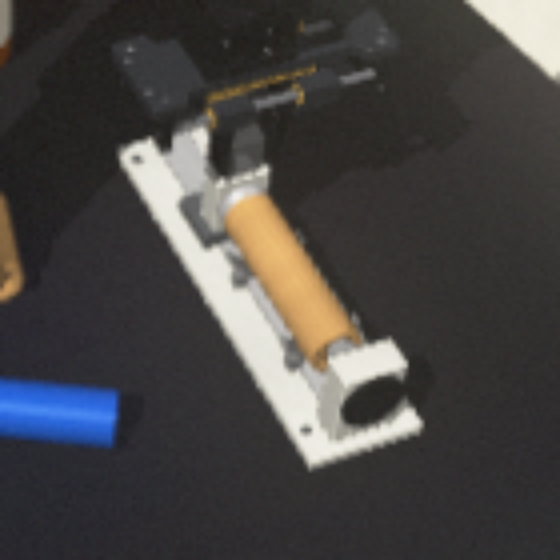

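The tail cone is in the core's upper end at (245,200), and the other end at (335,350) is nearing the head cone. I'll carry on in small steps and watch the force.

```bash
for i in 1; do python3 -m jog '[[[0,-0.1,0,0,0],[0,-0.1,0,0,0],[0,0,0,0,0]]]' 50|grep -v rot; done
python3 -m jog '[[[0,-0.06,0,0,0],[0,0,0,0,0]]]' 50|grep -v rot
python3 -m jog '[[[0,-0.05,0,0,0],[0,0,0,0,0]]]' 50|grep -v rot
python3 go.py 0.6206 0.0723 0.0879 -7.7
```

```text
time: 15.28
position: [0.6219, 0.076, 0.0879]
ft_force: [4.1, 1.6, -2.9]
grip_width: 0.34
time: 15.52
position: [0.6216, 0.0739, 0.0879]
ft_force: [4.4, 3.2, -2.8]
grip_width: 0.338
time: 15.78
position: [0.6214, 0.0721, 0.0879]
ft_force: [4.6, 4.5, -3.3]
grip_width: 0.341
t 15.78 pos [0.6214 0.0721 0.0879] yaw -7.66 tilt 0.09 turn 0.01 d [ 0.   -0.02 -0.  ] F [ 4.6  4.5 -3.3] w 0.341 q [-0.66  0.41  0.62  1.69 -0.27  1.12 -0.09]
```

```bash
python3 -m jog '[[[0,-0.04,0,0,0],[0,0,0,0,0]]]' 50|grep -v rot
python3 -m jog '[[[0,-0.04,0,0,0],[0,0,0,0,0]]]' 50|grep -v rot
python3 - <<'E'
from h import *
snap('top','top6'); im,d=snap('side','side6'); cv2.imwrite('pics/s6c.png',cv2.resize(im[160:250,310:400,::-1],None,fx=6,fy=6,interpolation=cv2.INTER_CUBIC))
E
```

```text
time: 16.02
position: [0.6212, 0.0712, 0.0879]
ft_force: [4.2, 3.9, -3.2]
grip_width: 0.342
time: 16.27
position: [0.6212, 0.0709, 0.0879]
ft_force: [5.1, 5.8, -3.6]
grip_width: 0.338
```

View pics/s6c.png

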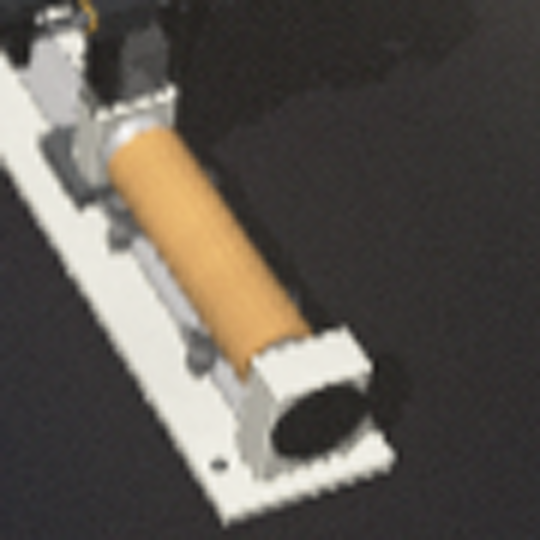

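The core has reached the head cone and the motion is stalling: the last 1.6 mm step moved only 0.3 mm. I'll press a little more to make sure it is fully home.

```bash
python3 -m jog '[[[0,-0.05,0,0,0],[0,0,0,0,0]]]' 50|grep -v rot
python3 -m jog '[[[0,-0.05,0,0,0],[0,0,0,0,0]]]' 50|grep -v rot
python3 -m jog '[[[0,-0.06,0,0,0],[0,0,0,0,0],[0,0,0,0,0]]]' 50|grep -v rot
```

```text
time: 16.62
position: [0.6212, 0.0707, 0.0879]
ft_force: [6.1, 8.6, -4.3]
grip_width: 0.337
time: 16.88
position: [0.6211, 0.0705, 0.0879]
ft_force: [6.8, 11.5, -4.2]
grip_width: 0.341
time: 17.25
position: [0.6211, 0.0703, 0.0879]
ft_force: [8.0, 15.2, -4.8]
grip_width: 0.338
```

It is firmly stalled at 15 N. I'll release, lift and check.

```bash
python3 -m jog '[[[0.5,0,0,0,0],[0.9,0,0,0,0],[0.9,0,0,0,0],[0.9,0,0,-0.4,0],[0.9,0,0,-0.8,0],[0.9,0,0,-0.8,0],[0.9,0,0,-0.8,0],[0.9,0,0,-0.8,0],[0.9,0,0,-0.8,0],[0.9,0,0,0,0]]]'|grep -v rot
python3 -m jog '[[[0.9,1,-0.7,0,0],[0.9,1,-0.7,0,0],[0.9,1,-0.7,0,0],[0.9,1,-0.7,0,0],[0.9,1,-0.2,0,0],[0.9,1,0,0,0],[0.9,1,0,0,0],[0.9,1,0,0,0],[0.9,0,0,0,0],[0.9,0,0,0,0]]]'|grep -v rot
cat > chk.py <<'E'
from h import *
o=np.array([.6055,-.0195]); a=np.radians(7.6); Y=np.array([np.sin(a),np.cos(a)]); X=np.array([np.cos(a),-np.sin(a)])
for n in('top','side'):
    im,d=snap(n,n+'7'); hsv=cv2.cvtColor(im,cv2.COLOR_RGB2HSV); C=cloud(n,d)
    P=np.dstack([(C[...,:2]-o)@X,(C[...,:2]-o)@Y,C[...,2]])
    s=(abs(P[...,0])<.045)&(abs(P[...,1])<.2)&(P[...,2]>.02)
    tan=s&(cv2.inRange(hsv,(6,70,60),(26,230,255))>0); Q=P[tan]
    print(n,'core px',tan.sum(),'y',np.percentile(Q[:,1],[1,99]).round(4),'topz',np.percentile(Q[:,2],[90,95]).round(4))
    for lo in(-.06,-.03,0,.03):
        q=Q[(Q[:,1]>lo)&(Q[:,1]<lo+.03)]
        if len(q)<15: continue
        A=np.c_[2*q[:,0],2*q[:,2],np.ones(len(q))]; f=np.linalg.lstsq(A,(q[:,0]**2+q[:,2]**2),rcond=None)[0]
        from scipy.optimize import least_squares
        r=least_squares(lambda c:np.hypot(q[:,0]-c[0],q[:,2]-c[1])-.02,[0,.05],loss='soft_l1',f_scale=.001).x
        print('  slice',lo,len(q),'axis x,z',r.round(4))
    t=s&(P[...,2]>.106)&(P[...,2]<.12); print('  tab',t.sum(),P[t].mean(0).round(4)); t=s&(abs(P[...,2]-.078)<.006)&(P[...,1]<-.05); print('  post',t.sum(),P[t].mean(0).round(4))
    if n=='side': cv2.imwrite('pics/s7c.png',cv2.resize(im[130:270,270:410,::-1],None,fx=4,fy=4,interpolation=cv2.INTER_CUBIC))
E
python3 chk.py
```

```text
time: 18.5
position: [0.6213, 0.0606, 0.268]
ft_force: [-0.3, 0.1, -1.4]
grip_width: 0.899
time: 19.75
position: [0.5437, 0.3932, 0.2632]
ft_force: [0.4, -0.5, -0.2]
grip_width: 0.902
top core px 448 y [-0.0687  0.0686] topz [0.0742 0.0756]
  slice -0.06 98 axis x,z [0.0002 0.0519]
  slice -0.03 95 axis x,z [0.0006 0.0521]
  slice 0 95 axis x,z [0.0007 0.0531]
  slice 0.03 97 axis x,z [0.0012 0.0513]
  tab 47 [0.0013 0.0909 0.1124]
  post 111 [ 0.0004 -0.0914  0.0775]
side core px 584 y [-0.0677  0.0732] topz [0.0738 0.0748]
  slice -0.06 132 axis x,z [0.005  0.0534]
  slice -0.03 126 axis x,z [0.0052 0.0533]
  slice 0 119 axis x,z [0.0056 0.0535]
  slice 0.03 118 axis x,z [0.0056 0.0536]
  tab 66 [0.0033 0.0912 0.1137]
  post 194 [ 0.0034 -0.0901  0.0781]
```

View pics/s7c.png

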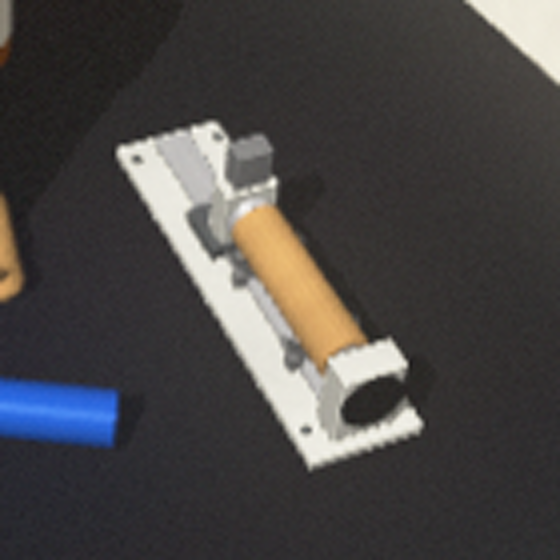

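```bash
python3 -c "
from bench import job,get_state
print(get_state()['ft_force']); print(job.close_job())"
```

```text
[-0.9906143  -1.11623041  0.32959907]
the job is handed in; nothing more can be done
None
```

The long core is clamped between the two cones and the job is handed in, at about 20 s of the 51 s allowed. I laid the core in the V rests, gripped the tab and slid the tailstock up until it stalled at about 15 N. Then I let go and moved the arm clear.

**Last checks after letting go:**
- **Height:** the top camera puts the core's axis at about 52 mm and the side camera at about 53.5 mm. The target is 51 mm, against 46 mm when lying on the rests, so it is lifted clear.
- **Centring:** the core spans about -69 to +69 mm of the stand by the top camera (-68 to +73 mm by the side), and it is straight to within about 0.015 rad.
- **Tailstock:** the tab sits at about +91 mm, which makes the joint about 0.102 (allowed 0.094 to 0.106). The stall also shows the cones are home.
- **Other things:** I never touched the short core, jug, bottle or terminal, but I did not re-measure them at the end.

**Disagreement:** the side camera reads 4–5 mm further across and 1–1.5 mm higher on the core than the top camera. It reads the post and tab off the same way, though 2–3 mm across, so I put most of this down to calibration. The side height of 53.5 mm is right at the upper limit. Relative to the stand's own parts, both views put the core on the cones' axis to within about 2 mm.

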